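# Stow the scraper and the knife in the bookbinder's shadow tray

## Task

Put the scraper and the utility knife from the cutting mat away in their own pockets of the wooden shadow tray: the knife flat on the floor of the cut-out in the grey inlay (which may sit a little forward or back in the tray), the scraper with its blade under the clear guard against the sprung stop and its handle all the way down in its slot, the butt against the rear wall. Lay them in, do not let them fall, let go of both, and leave the bone folder and everything else on the table where it is.

Things in the scene. Friction and masses are not known exactly. Their poses are not given: they have to be found in the camera images.
- tray: Fixed shadow tray of dark wood with red pocket floors (the knife pocket grey), 230 (x) x 190 (y), walls' top 14 mm above the table. Origin: centre of its underside; z up; stowed tools' tips point to +x. Three pockets along x: scraper (centre line y=52), knife (y=-25), bone folder (y=-75, already filled). Stowed tools stand 14 mm proud. Tray-frame numbers below are in mm.
- scraper_slot (a point): Mid rear wall of the scraper's pocket, on the floor: tray (-100, 52, 4). The handle slot is 30 wide, floor z=4, from this rear wall to x=18, walls to z=14; then a blade well 50 wide from x=18 to 100, its floor raised to z=9.5. Axes as the tray.
- guard_mouth (a point): Middle of the mouth of the clear blade guard, tray (68, 52, 13.5). The guard plate covers the well from x=68 to 115 (y 23 to 81), underside z=17.5, top z=20.5, open toward -x. The blade can only go in under it from the handle side with the tip down and the butt raised over the rear wall; lowered flat, the scraper does not fit. Axes as the tray.
- stop_face (a point): Face of the brass sprung stop under the guard when free, tray (80, 52, 13.5); fixed to the tray, does not follow the stop. The stop gives up to 14 mm toward +x: 2.5 N to start, 0.25 N more per mm. With the scraper home it is 5 mm in and holds the butt against the rear wall. To lower the handle, push the tip 2 to 8 mm beyond home first; on release the spring slides it back.
- knife_pocket (a point): Middle of the knife pocket's floor, tray (-15, -25, 4); fixed to the tray. With the inlay central, the knife's origin lies here when home and the cut-out is 30 wide from x=-92 to 3, then 40 wide to x=62, walls to z=14: one way round only. The cut-out is in a grey inlay which may sit up to 8 mm either way along tray x (not reported, stays put): see or feel for it.
- scraper: Loose scraper (filling knife), 0.12 kg give or take a third, starts flat on the cutting mat. Pale wooden handle 26 wide x 24 high, from x=-50 (butt) to x=55; thin steel neck 18 wide to x=75, then steel blade 42 wide to the tip at x=135; neck and blade are 2.5 thick, at 6 to 8.5 above the underside. Origin on the underside below the handle, 50 mm from the butt; x toward the blade tip, y across, z up. Balances near x=17.
- scraper_butt (a point): Centre of the scraper handle's butt end face, 12 mm above the underside.
- scraper_tip (a point): Middle of the scraper blade's front edge, 7.25 mm above the handle's underside.
- knife: Loose utility knife, blade retracted, 0.14 kg give or take a third, starts flat on the cutting mat. 150 long, 24 high: yellow tail 26 wide from x=-75 to x=20, black head 36 wide from x=20 to x=75. Origin: centre of the underside; x toward the head, z up. Balances near x=6.
- knife_tail (a point): Centre of the knife's tail end face, 12 mm above the underside.
- knife_nose (a point): Centre of the knife's black head end face, 12 mm above the underside.
- home_scraper_butt (a point): Point on the tray where scraper_butt lies when home (tray frame -100, 52, 16). Axes as the tray.
- home_scraper_tip (a point): Point on the tray where scraper_tip lies when home (tray frame 85, 52, 11.25). Axes as the tray.
- home_knife_tail (a point): Point fixed on the tray where knife_tail lies when home with the grey inlay central (tray frame -90, -25, 16); up to 8 mm off along x otherwise. Axes as the tray.
- home_knife_nose (a point): Point fixed on the tray where knife_nose lies when home with the grey inlay central (tray frame 60, -25, 16); up to 8 mm off along x otherwise. Axes as the tray.
- folder: Bystander: loose cream bone folder 150 x 22 x 5 already in its pocket, nearly flush with the tray's top. Origin: centre of the underside.
- cutting_mat: Fixed dark green cutting mat 300 x 420 x 2 mm; the scraper and the knife start lying on it. Origin: centre of the underside.
- twine: Bystander: ball of brown twine, about 66 across and 52 high (mm). Origin: centre of the underside.
- glue_tub: Bystander: open white glue tub, 90 across, 75 high (mm). Origin: centre of the underside.
- wax: Bystander: yellow cake of beeswax, 48 across, 22 high (mm). Origin: centre of the underside.
- ruler: Bystander: loose steel ruler 300 x 30 x 3 (mm). Origin: centre of the underside.
- glue_brush: Bystander: loose glue brush lying on the table.
- book: Bystander: blue cloth-bound book 150 x 210 x 28 lying flat (mm). Origin: centre of the underside.
There are look-alikes about, which are no part of the job. Leave any red look-alike of the knife alone.

How it is judged:
By the outcome, as a careful person would: the job done as asked, in the order asked, and still so for the second after the job is handed in, with the robot touching nothing.
It also fails if it takes over 58 s, if anything falls off the work surface, if the arm or the gripper's body presses on something with over 40 N, if the wrist force passes 120 N, or if a joint passes its speed limit or range.

## Robot

A 6-joint arm with a two-finger parallel gripper is mounted at the origin on the work surface. World frame = base frame: x ahead of the robot, y to its left, z up, the work surface at z = 0. Lengths are in m, angles in degrees, forces in N, time in s.
With the tool pointing down it reaches from about 0.25 to 0.8 m from the base axis. Payload 3.9 kg.
Tool frame: the origin (TCP) lies on the centre line of the jaws, within the pads' length; the fingertips stand 22 mm ahead of it and the grasp point (between the pads) lies 3 mm ahead of it (tcp_to_tips is the z of the fingertips in the tool frame, in m); z points along the fingers, y is the line along which they close (so a half turn about z gives the same grasp; the last joint's range is limited). The gripper opens to 85 mm and grips with 20 to 120 N. Pads are 22 mm wide; open, the fingers measure 114 mm over their backs; the gripper's body (76 mm by 85 mm) begins 54 mm behind the grasp point. The pads swing forward as they close: fully open they stand 13 mm farther back than shut.
Start: joints at [73.51, 14.897, -7.913, 67.191, 0, 90], TCP at [0.149, 0.503, 0.253] pointing down, gripper open.
Joint ranges: [-159.42, 159.42], [-47.68, 98.78], [-73.54, 78.23], [-108.79, 121.32], [-90, 84.71], [-180, 180]. Speed limits (degrees/s): [147.25, 147.25, 180, 180, 180, 180].

## Interface

Orientations are given as a 3x3 rotation matrix whose columns are the frame's x, y, z axes.
In Python, from rig import * gives the robot as it stands. The module is installed in compiled form; this text tells all that it offers.
- The arm moves only by the tool move_arm, never from a script. Its argument "moves" is a list of rows, each a list of 3 entries, a list of its own where there are three numbers: the closure in counts, from 0 (fully open) to 255 (shut), then the shift along the tool's x, y, z in mm, then the turn about the tool's z in degrees. A call has 1 to 20 rows; each row shifts and turns the commanded pose from where the row before left it, along the tool's axes as they then stand; what a row does not reach is not made up. A row lasts 1/8 s, in which the tool goes at most 62.5 mm and 10.7 degrees, less where a joint would pass 70% of its speed; a pose out of reach is approached as far as the arm can. A call with a gripper value outside its range is refused whole. The fingers move at their own pace and stop on an object; the grip force is fixed at half the most. Time passes only in rows, so rows that do not move let the fingers close. It gives the time, the measured TCP pose, the force, the opening and the grip force at its end, in the units of the state.
- get_state(): the state, without advancing time (a new reading comes with each control period).
- snapshot(name): name is "scene" or "top"; returns a dict with "pixels" (384x512x3 uint8, red, green, blue), "K" (3x3 intrinsics, pixels), "R" (3x3) and "t" (3): a world point X has camera coordinates R X + t. Camera axes: x right, y down, z forward; pixel columns grow to the right and rows downward; lengths in m; the calibration is good to about 2 mm. A picture is of the moment at which its call begins. There is no depth.
- sign_off(): hands the job in; it is judged then, once.
Trained networks look in a picture, given as the dict that the camera call returned (one of the last four; its "shot" number tells which), for a name from the list of things; names that differ only in an ending like _2 or _b are one class to them, and where a whole thing is asked for, a point or a joint stands for the part that bears it (a point fixed in the world has none). Each returns a list of dicts, best first, with "score" (0 to 1); they miss things now and then, are a little off and sometimes report something else, mostly with a low value. They report only what shows in the picture. A call takes as long as a camera call. They do not tell look-alikes from the thing itself.
- silhouettes(picture, label): "mask" (384x512 bool, what is visible of it) and "pixel" ([column, row] in pixels, amid what is visible of it).
The state is a dict: "time": time; "joint_positions": joint angles; "qvel": joint speeds; "joint_torque": joint torques, N m; "eef_pos": TCP position; "tool_rot": TCP orientation; "ft_force": force on the tool from outside, world axes, zero at the start; "torque": the same for the moment, N m; "finger_gap": finger opening in m; "gripper_force": force on a finger pad.
Only numpy, scipy, OpenCV 4.12 (cv2) and the standard library are available. Lean on these libraries where they do the work, as an engineer would, in place of code of your own. Each camera call takes 0.05 s, during which the arm holds its last target. There are 200 camera calls.

## Working session

There is one attempt and no reset: what is moved stays moved. The work goes in short steps, Python scripts to look and compute and a tool call to move; the robot and the scene stay as the last step left them, time stands still between calls to the robot, and variables do not carry over. Pictures are saved under pics/ and viewed, at most 10 in all, crops included, and the job is handed in when it is done.

Besides the shell and the picture viewer there is one more tool, called after "Request:" by a JSON object that holds its "name" and its "arguments". move_arm: Moves the arm, as the interface text tells. Its arguments: {"type":"object","properties":{"moves":{"type":"array"}},"required":["moves"]}

```bash
mkdir -p pics; cat > h.py <<'E'
from rig import *
import numpy as np, cv2
def save(p,name,crop=None,scale=1):
    im=p["pixels"][:,:,::-1]
    if crop: c0,r0,c1,r1=crop; im=im[r0:r1,c0:c1]
    cv2.imwrite("pics/"+name,cv2.resize(im,None,fx=scale,fy=scale,interpolation=cv2.INTER_CUBIC))
def ray(p,px,z):
    K,R,t=map(np.array,(p["K"],p["R"],p["t"]))
    d=R.T@np.linalg.inv(K)@np.array([px[0],px[1],1.]); c=-R.T@t
    return c+d*(z-c[2])/d[2]
def proj(p,X):
    K,R,t=map(np.array,(p["K"],p["R"],p["t"]))
    q=K@(R@np.array(X)+t); return q[:2]/q[2]
E
python3 - <<'E'
from h import *
a=snapshot("scene");b=snapshot("top")
save(a,"s0.png",scale=1.5);save(b,"t0.png",scale=1.5)
for n,p in(("scene",a),("top",b)):
    print(n,-np.array(p["R"]).T@np.array(p["t"]),np.array(p["K"])[0,0])
    for l in("tray","scraper","knife","cutting_mat","folder"):
        for d in silhouettes(p,l): print(l,round(d["score"],2),np.round(d["pixel"]),d["mask"].sum(),np.round(cv2.minAreaRect(np.argwhere(d["mask"])[:,::-1].astype(np.float32))[0]), np.round(ray(p,d["pixel"],.014),3))
s=get_state();print(s["eef_pos"],s["tool_rot"],s["finger_gap"],s["time"])
E
```

```text
scene [1.0512012  0.2764912  1.20211453] 466.9060959677387
tray 0.58 [338. 261.] 5258 [336. 269.] [0.553 0.188 0.014]
knife 0.75 [234. 177.] 624 [229. 176.] [ 0.487 -0.201  0.014]
knife 0.67 [341. 263.] 5540 [335. 269.] [0.554 0.195 0.014]
knife 0.66 [252.  91.] 417 [254.  94.] [ 0.176 -0.343  0.014]
cutting_mat 0.68 [217. 198.] 11412 [215. 195.] [ 0.572 -0.203  0.014]
cutting_mat 0.2 [391. 212.] 751 [382. 210.] [0.339 0.242 0.014]
folder 0.95 [328. 290.] 499 [326. 292.] [0.637 0.202 0.014]
top [ 0.40516457 -0.09320843  1.26196815] 429.65248829672703
tray 0.8 [147. 165.] 4876 [145. 161.] [0.557 0.183 0.014]
tray 0.21 [140. 135.] 366 [140. 136.] [0.646 0.203 0.014]
scraper 0.91 [284. 139.] 705 [288. 138.] [ 0.628 -0.218  0.014]
knife 0.94 [327. 299.] 521 [326. 294.] [ 0.162 -0.333  0.014]
knife 0.57 [281. 184.] 500 [284. 186.] [ 0.494 -0.207  0.014]
knife 0.54 [125. 240.] 696 [134. 239.] [0.34  0.245 0.014]
cutting_mat 0.97 [282. 164.] 13277 [283. 162.] [ 0.553 -0.212  0.014]
cutting_mat 0.21 [149. 161.] 4839 [145. 161.] [0.569 0.175 0.014]
folder 0.93 [139. 133.] 354 [140. 136.] [0.651 0.204 0.014]
[0.14900108 0.50339294 0.25333591] [[-9.58865674e-01  2.83860209e-01 -3.39343169e-05]
 [ 2.83860208e-01  9.58865674e-01  4.85711234e-05]
 [ 4.63258609e-05  3.69405807e-05 -9.99999998e-01]] 0.08522443988482624 0.6
```

View pics/t0.png

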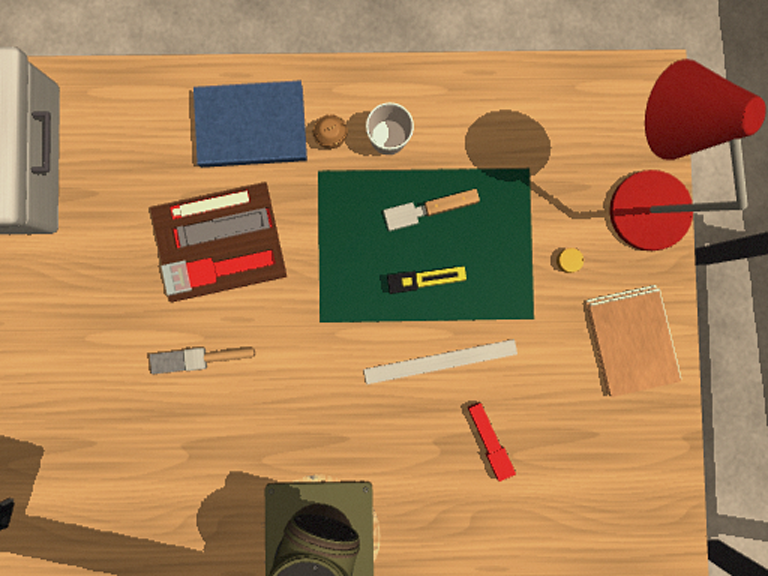

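View pics/s0.png

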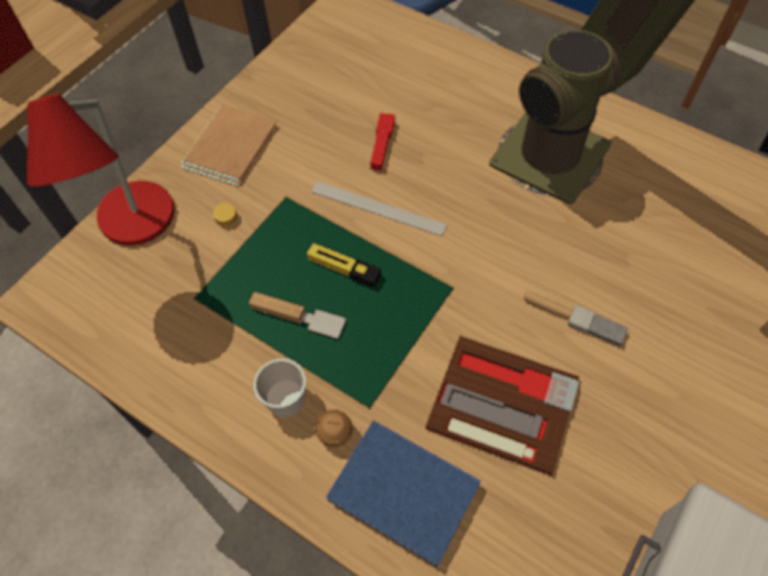

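Candidates (512-px top picture): the yellow/black knife on the mat at (284,186) is the one meant. The red one at (327,294) is the look-alike, off the mat. The pale-handled scraper on the mat at (284,139) fits, and the grey item at (134,239) is the glue brush. The tray is at (145,161), with its guard end to the left (+y) and its scraper slot nearest the robot. I'll confirm both in one enlarged crop and fit the poses.

```bash
cat >> h.py <<'E'
from scipy.optimize import minimize
def box(x0,x1,y0,y1,z0,z1): return np.array([[x,y,z] for x in(x0,x1) for y in(y0,y1) for z in(z0,z1)])/1000.
M={"tray":[box(-115,115,-95,95,0,14),box(68,115,23-0,81,14,20.5)],
"scraper":[box(-50,55,-13,13,0,24),box(55,75,-9,9,6,8.5),box(75,135,-21,21,6,8.5)],
"knife":[box(-75,20,-13,13,0,24),box(20,75,-18,18,0,24)]}
def tf(q,X,z): c,s=np.cos(q[2]),np.sin(q[2]); return np.c_[q[0]+c*X[:,0]-s*X[:,1],q[1]+s*X[:,0]+c*X[:,1],X[:,2]+z]
def render(p,name,q,z,S=8):
    im=np.zeros((384*S,512*S),np.uint8)
    for b in M[name]:
        P=np.array([proj(p,X) for X in tf(q,b,z)]); P=((P+.5)*S)
        cv2.fillConvexPoly(im,cv2.convexHull(np.round(P).astype(np.int32)),255)
    return cv2.resize(im,(512,384),interpolation=cv2.INTER_AREA)/255.
def fit(views,name,q0,z):
    f=lambda v:sum(np.abs(render(p,name,[v[0]/1e3,v[1]/1e3,np.radians(v[2])],z)-m).sum() for p,m in views)
    v0=np.array([q0[0]*1e3,q0[1]*1e3,q0[2]])
    for st in(12,4): 
        r=minimize(f,v0,method="Nelder-Mead",options=dict(initial_simplex=v0+np.vstack([np.zeros(3),np.diag([st,st,st*.6])]),xatol=.05,fatol=.5,maxiter=150)); v0=r.x
    return r.x,r.fun,sum(m.sum() for p,m in views)
E
python3 - <<'E'
from h import *
a=snapshot("scene");b=snapshot("top")
np.save("ab.npy",np.array([a,b],dtype=object),allow_pickle=True)
def best(p,l,X):
    u=proj(p,X); c=[d for d in silhouettes(p,l) if np.hypot(*(np.array(d["pixel"])-u))<30]
    return c[0]["mask"].astype(float) if c else None
init={"tray":(.56,.185,97),"scraper":(.64,-.25,97),"knife":(.487,-.207,90)}
z={"tray":0,"scraper":.002,"knife":.002}
for n in init:
    ms=[(p,best(p,n,[*init[n][:2],.01])) for p in(a,b)]; ms=[(p,m) for p,m in ms if m is not None]
    for vs in ([ms] if len(ms)<2 else [ms,ms[:1],ms[1:]]):
        r=fit(vs,n,init[n],z[n]); print(n,len(vs),np.round(r[0],1),r[1:])
up=lambda p,c,s:cv2.resize(p["pixels"][c[1]:c[3],c[0]:c[2],::-1],s,interpolation=cv2.INTER_CUBIC)
L=np.vstack([up(b,(95,115,195,205),(400,360)),up(b,(250,115,325,200),(400,240))])
R=np.vstack([up(a,(280,220,390,320),(400,360)),up(a,(150,150,270,230),(400,240))])
cv2.imwrite("pics/c1.png",np.hstack([L,R]))
E
```

```text
tray 2 [570.4 187.5 101.7] (np.float64(1143.3098039215683), np.float64(10156.0))
tray 1 [570.4 186.5 102.1] (np.float64(620.0), np.float64(5396.0))
tray 1 [570.7 188.4 101.3] (np.float64(496.7098039215686), np.float64(4760.0))
scraper 2 [ 641.8 -271.2  104.4] (np.float64(174.11764705882354), np.float64(1334.0))
scraper 1 [ 642.  -271.4  104.9] (np.float64(68.38039215686274), np.float64(720.0))
scraper 1 [ 641.4 -269.8  104. ] (np.float64(103.92156862745098), np.float64(614.0))
knife 2 [ 491.7 -216.    97.9] (np.float64(111.72549019607843), np.float64(1170.0))
knife 1 [ 491.4 -217.9   97.8] (np.float64(40.352941176470594), np.float64(601.0))
knife 1 [ 491.6 -212.8   97.5] (np.float64(50.06666666666668), np.float64(569.0))
```

View pics/c1.png

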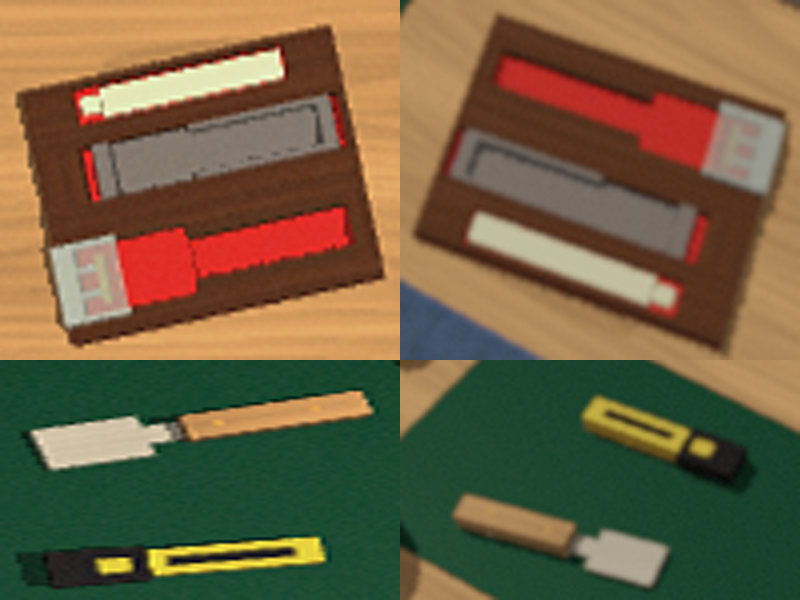

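The crop confirms both: pale-handled scraper with steel blade, and yellow/black knife, both heads toward the tray. The inlay shows red at both ends. Now I'll refine the tray on its red slot, the tools on colour, and rectify the tray for the inlay shift.

```bash
cat > r.py <<'E'
from h import *
ab=np.load("ab.npy",allow_pickle=True)
def hullmask(p,X,S=8):
    im=np.zeros((384*S,512*S),np.uint8); P=(np.array([proj(p,x) for x in X])+.5)*S
    cv2.fillConvexPoly(im,cv2.convexHull(np.round(P).astype(np.int32)),255); return im
def slot(p,q,S=8):
    o=0
    for x0,x1,w,zf in((-100,18,15,4),(18,68,25,9.5)):
        top=tf(q,box(x0,x1 if x1<60 else 130,52-w,52+w,14,14),0); fl=tf(q,box(x0,x1,52-w,52+w,zf,zf),0)
        g=hullmask(p,fl)&hullmask(p,top); o=o|g if not np.isscalar(o) else g
    # blocked by guard plate
    g=hullmask(p,tf(q,box(68,115,23,81,17.5,20.5),0)); o=o&~g
    return cv2.resize(o,(512,384),interpolation=cv2.INTER_AREA)/255.
def redm(p):
    f=p["pixels"].astype(float); m=np.clip(((f[...,0]-f[...,1:].max(2))-70)/90,0,1)
    u=proj(p,[.57-.05,.19,.01]); k=np.zeros_like(m); k[int(u[1])-40:int(u[1])+40,int(u[0])-50:int(u[0])+50]=1
    m=m*k; n,l,st,_=cv2.connectedComponentsWithStats((m>.15).astype(np.uint8)); i=1+np.argmax(st[1:,4]); return m*(l==i)
def run(ps):
    ms=[(p,redm(p)) for p in ps]
    f=lambda v:sum(np.abs(slot(p,[v[0]/1e3,v[1]/1e3,np.radians(v[2])])-m).sum() for p,m in ms)
    v=np.array([570.4,187.5,101.5])
    for st in(8,3):
        r=minimize(f,v,method="Nelder-Mead",options=dict(initial_simplex=v+np.vstack([np.zeros(3),np.diag([st,st,st*.4])]),xatol=.03,fatol=.2,maxiter=150)); v=r.x
    return v,r.fun,[m.sum() for p,m in ms]
if __name__=="__main__":
    for ps in (ab,ab[:1],ab[1:]):
        o=run(ps);print("tray",np.round(o[0],2),o[1:])
        if len(ps)==2:v=o[0]
    q=[v[0]/1e3,v[1]/1e3,np.radians(v[2])]
    out=[]
    for p in ab:
        xs=np.linspace(-115,115,460);ys=np.linspace(95,-95,380)
        A=tf(q,np.array([[x,y,14] for x,y in((-115,95),(115,95),(115,-95),(-115,-95))])/1e3,0)
        H=cv2.getPerspectiveTransform(np.array([proj(p,x) for x in A],np.float32),np.array([[0,0],[690,0],[690,570],[0,570]],np.float32))
        w=cv2.warpPerspective(p["pixels"],H,(690,570),flags=cv2.INTER_CUBIC)[:,:,::-1]; out.append(w[270:450])
        row=w[345:375].mean(0); red=row[:,2]-row[:,:2].max(1)
        print([(round(i/3-115,1),int(red[i])) for i in range(0,690,6) if red[i]>40])
    cv2.imwrite("pics/rect.png",np.vstack(out))
    # tools by colour
    for n,q0 in(("scraper",(.6418,-.2712,104.4)),("knife",(.4917,-.216,97.9))):
        ms=[]
        for p in ab:
            f=p["pixels"].astype(float); g=(f[...,0]+.0-f[...,1])
            r0=render(p,n,[q0[0],q0[1],np.radians(q0[2])],.002); k=cv2.dilate((r0>0).astype(np.uint8),np.ones((15,15)))
            if n=="scraper": m=np.clip((f[...,0]-40)/70,0,1)*k
            else: m=np.clip((f[...,0]-50)/90,0,1)*k
            ms.append((p,m))
        if n=="scraper":
            for vs in(ms,ms[:1],ms[1:]): 
                r=fit(vs,n,q0,.002);print(n,np.round(r[0],1),r[1:])
        else:
            for p,m in ms:
                pts=np.argwhere(m>.5)[:,::-1]; P=np.array([ray(p,x,.026)[:2] for x in pts]); 
                c=P.mean(0);u,s,vt=np.linalg.svd(P-c);d=vt[0]*np.sign(vt[0,1]);t=(P-c)@d
                print("yellow",c,np.degrees(np.arctan2(d[1],d[0])),t.min(),t.max(),"tail end",c+d*t.min())
E
python3 r.py
```

```text
tray [570.37 190.32 101.79] (np.float64(228.27647058823527), [np.float64(494.2555555555556), np.float64(671.6)])
tray [571.36 189.27 102.02] (np.float64(182.74836601307186), [np.float64(494.2555555555556)])
tray [570.28 190.43 101.55] (np.float64(33.45882352941177), [np.float64(671.6)])
[(-113.0, 43), (-111.0, 64), (-109.0, 73), (-107.0, 57), (71.0, 51), (73.0, 93), (75.0, 127), (77.0, 131), (79.0, 110), (81.0, 73), (83.0, 44)]
[(-113.0, 52), (-111.0, 94), (-109.0, 122), (-107.0, 89), (71.0, 65), (73.0, 124), (75.0, 191), (77.0, 149), (79.0, 57), (85.0, 43), (87.0, 42), (97.0, 41), (99.0, 41), (101.0, 41), (103.0, 40), (105.0, 40), (111.0, 41)]
scraper [ 641.  -270.4  104.4] (np.float64(144.37254901960785), np.float64(1489.3142857142857))
scraper [ 640.9 -271.4  103.6] (np.float64(86.88711484593838), np.float64(784.1571428571428))
scraper [ 641.4 -270.1  104.5] (np.float64(49.147619047619045), np.float64(705.1571428571428))
yellow [ 0.49863402 -0.23386869] 98.6391329715828 -0.05743691123254582 0.06859406031052401 tail end [ 0.50726166 -0.29065392]
yellow [ 0.49317064 -0.23466626] 97.50326325363557 -0.05622657189333097 0.06739246433538515 tail end [ 0.50051286 -0.29041139]
```

View pics/rect.png

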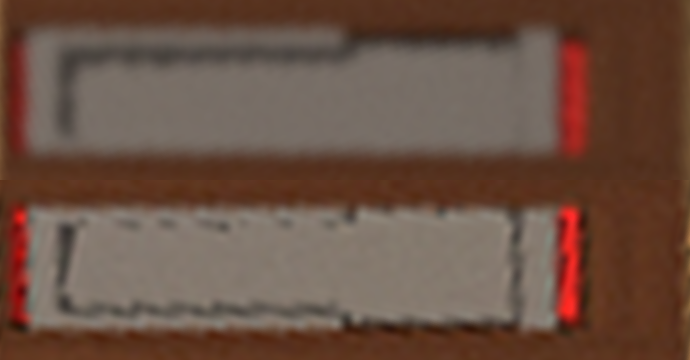

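Tray at (570.3, 190.4) mm, yaw 101.6°. The rectified views put the inlay at columns 29–557, so it is about 2.3 mm toward −x. Scraper is at (641, −270, 104.4°) and knife at (491.5, −217, 97.6°).

Now moving: turn, then travel above the mat next to the scraper to feel the fingertip height.

```bash
cat >> h.py <<'E'
TR=(.5703,.1904,101.6)
def st():
    s=get_state();R=np.array(s["tool_rot"]);y=np.degrees(np.arctan2(R[1,1],R[0,1]))
    print("t",round(s["time"],2),"p",np.round(np.array(s["eef_pos"])*1e3,2),"yaw",round(y,2),"gap",round(s["finger_gap"]*1e3,1),"F",np.round(s["ft_force"],2),"M",np.round(s["torque"],2),"gf",round(s["gripper_force"],1),"j",np.round(s["joint_positions"],1)); return s,y
def go(x,y,z,yaw):
    "turn about tool z first, then shift in the turned axes (mm)"
    s,y0=st(); a=np.radians(yaw); ya=np.array([np.cos(a),np.sin(a),0]); za=np.array([0,0,-1.]); xa=np.cross(ya,za)
    d=np.array([x,y,z])*1e3-np.array(s["eef_pos"])*1e3
    print("turn",round(-((yaw-y0+180)%360-180),2),"shift",np.round([d@xa,d@ya,d@za],1))
def onx(q,x,y=0):
    a=np.radians(q[2]); return q[0]+(x*np.cos(a)-y*np.sin(a))/1e3,q[1]+(x*np.sin(a)+y*np.cos(a))/1e3
SC=(.6411,-.2704,104.4); KN=(.4915,-.217,97.6)
E
python3 - <<'E'
from h import *
import rig; print([k for k in dir(rig) if not k.startswith('_')]); print({k:v for k,v in get_state().items() if 'tip' in k})
go(.565,-.23,.06,14.4)
print(onx(SC,20),onx(KN,0))
E
```

```text
['Unreachable', 'get_state', 'sign_off', 'silhouettes', 'snapshot', 'tcp_to_tips']
{}
t 1.0 p [149.02 503.38 253.3 ] yaw 73.51 gap 85.4 F [-0.3  -0.71  0.79] M [-0.01 -0.03 -0.05] gf 0.0 j [73.5 14.9 -7.9 67.2 -0.  90. ]
turn 59.11 shift [-813.8  220.5  193.3]
(np.float64(0.6361262022567029), np.float64(-0.25102833677742736)) (np.float64(0.4915), np.float64(-0.217))
```

Request:
{"name": "move_arm", "arguments": {"moves": [[0,[0,0,0],9.85],[20,[0,0,0],9.85],[60,[0,0,0],9.85],[100,[0,0,0],9.85],[140,[0,0,0],9.85],[177,[0,0,0],9.85],[177,[-58.1,15.75,8],0],[177,[-58.1,15.75,8],0],[177,[-58.1,15.75,8],0],[177,[-58.1,15.75,8],0],[177,[-58.1,15.75,8],0],[177,[-58.1,15.75,8],0],[177,[-58.1,15.75,8],0],[177,[-58.1,15.75,8],0],[177,[-58.1,15.75,8],0],[177,[-58.1,15.75,8],0],[177,[-58.1,15.75,8],0],[177,[-58.1,15.75,8],0],[177,[-58.1,15.75,8],0],[177,[-58.1,15.75,8],0]]}}

```text
time: 3.5
eef_pos: [0.5659, -0.2315, 0.1411]
tool_rot: [[-0.249, 0.969, 0.001], [0.969, 0.249, 0.0], [-0.0, 0.001, -1.0]]
ft_force: [0.1, 0.9, -0.2]
finger_gap: 0.0261
gripper_force: 0.0
```

```bash
python3 - <<'E'
from h import *
import rig; print(rig.tcp_to_tips)
go(.565,-.23,.04,14.4)
E
```

```text
0.022
t 3.5 p [ 565.92 -231.53  141.07] yaw 14.39 gap 26.1 F [ 0.12  0.86 -0.22] M [ 0.05 -0.05  0.05] gf 0.0 j [-22.3  26.9  -6.8  56.3   0.   53.4]
turn -0.01 shift [  1.7  -0.5 101.1]
```

Request:
{"name": "move_arm", "arguments": {"moves": [[177,[0,0,40],0],[177,[0,0,40],0],[177,[0,0,20],0],[177,[0,0,5],0],[177,[0,0,0],0]]}}

```text
time: 4.12
eef_pos: [0.5653, -0.2296, 0.0366]
tool_rot: [[-0.249, 0.969, 0.0], [0.969, 0.249, -0.0], [-0.0, 0.0, -1.0]]
ft_force: [-0.1, 0.7, -0.0]
finger_gap: 0.0257
gripper_force: 0.0
```

Request:
{"name": "move_arm", "arguments": {"moves": [[177,[0,0,3],0],[177,[0,0,3],0],[177,[0,0,2],0],[177,[0,0,0],0]]}}

```text
time: 4.62
eef_pos: [0.5649, -0.2295, 0.0283]
tool_rot: [[-0.249, 0.969, -0.0], [0.969, 0.249, 0.0], [0.0, -0.0, -1.0]]
ft_force: [-0.4, -0.2, 0.1]
finger_gap: 0.0259
gripper_force: 0.0
```

Request:
{"name": "move_arm", "arguments": {"moves": [[177,[0,0,2],0],[177,[0,0,2],0],[177,[0,0,1],0],[177,[0,0,0],0]]}}

```text
time: 5.12
eef_pos: [0.565, -0.2296, 0.0239]
tool_rot: [[-0.249, 0.969, 0.0], [0.969, 0.249, -0.0], [-0.0, 0.0, -1.0]]
ft_force: [-1.7, 1.0, 4.3]
finger_gap: 0.0257
gripper_force: 2.5
```

Request:
{"name": "move_arm", "arguments": {"moves": [[177,[0,0,1],0],[177,[0,0,1],0],[177,[0,0,0],0]]}}

```text
time: 5.5
eef_pos: [0.565, -0.2295, 0.0238]
tool_rot: [[-0.249, 0.969, 0.001], [0.969, 0.249, -0.0], [-0.001, 0.001, -1.0]]
ft_force: [-4.8, 2.2, 16.7]
finger_gap: 0.0259
gripper_force: 8.7
```

Request:
{"name": "move_arm", "arguments": {"moves": [[177,[0,0,-25],0],[140,[0,0,-25],0],[110,[-20,32,0],0],[110,[-18.5,31.5,0],0],[110,[0,0,15],0],[110,[0,0,15],0],[110,[0,0,5.4],0],[110,[0,0,0],0],[150,[0,0,0],0],[190,[0,0,0],0],[255,[0,0,0],0],[255,[0,0,0],0],[255,[0,0,0],0]]}}

```text
time: 7.12
eef_pos: [0.6366, -0.2512, 0.0369]
tool_rot: [[-0.249, 0.969, 0.001], [0.969, 0.249, -0.001], [-0.001, 0.001, -1.0]]
ft_force: [-0.9, 0.3, 6.5]
finger_gap: 0.0241
gripper_force: 61.5
```

```bash
python3 - <<'E'
from h import *
st()
a=snapshot("scene");b=snapshot("top")
up=lambda p,c,s:cv2.resize(p["pixels"][c[1]:c[3],c[0]:c[2],::-1],s,interpolation=cv2.INTER_CUBIC)
cv2.imwrite("pics/g1.png",np.hstack([up(b,(250,100,325,200),(390,520)),up(a,(140,150,240,270),(390,468+52))]))
E
```

```text
t 7.12 p [ 636.55 -251.21   36.93] yaw 14.41 gap 24.1 F [-0.9   0.32  6.53] M [ 0.08  0.26 -0.05] gf 61.5 j [-21.5  38.4  -2.5  49.1  -0.   54.1]
```

View pics/g1.png

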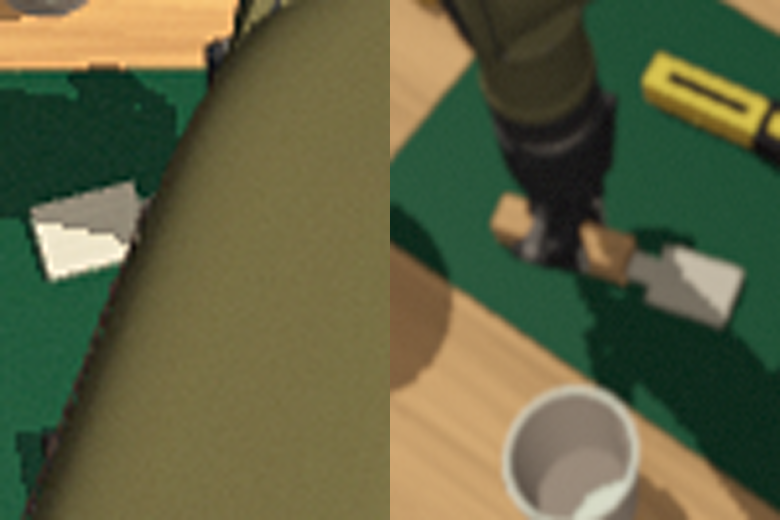

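```bash
python3 - <<'E'
from h import *
g=onx(TR,-54,52);print(g);go(*g,.097,11.6)
E
```

```text
(np.float64(0.5302202947627163), np.float64(0.12704688462204528))
t 7.22 p [ 636.56 -251.22   36.92] yaw 14.41 gap 24.3 F [-1.45  0.84  5.23] M [0.07 0.2  0.  ] gf 61.5 j [-21.5  38.4  -2.5  49.1  -0.   54.1]
turn 2.81 shift [391.9 -28.1 -60.1]
```

Request:
{"name": "move_arm", "arguments": {"moves": [[255,[0,0,-10],0],[255,[0,0,-25],0],[255,[0,0,-25],2.8],[255,[30,-2,0],0],[255,[49,-3.5,0],0],[255,[52,-3.7,0],0],[255,[52,-3.7,0],0],[255,[52,-3.7,0],0],[255,[52,-3.7,0],0],[255,[49,-3.6,0],0],[255,[35,-2.6,10],0],[255,[21,-1.5,17],0],[255,[0,0,0],0],[255,[0,0,0],0]]}}

```text
time: 8.98
eef_pos: [0.5301, 0.1269, 0.0692]
tool_rot: [[-0.201, 0.98, 0.0], [0.98, 0.201, -0.001], [-0.001, 0.0, -1.0]]
ft_force: [0.4, 0.2, -0.8]
finger_gap: 0.0242
gripper_force: 60.6
```

```bash
python3 - <<'E'
from h import *
g=onx(TR,-54,52);go(*g,.070,11.6)
a=snapshot("scene");b=snapshot("top")
np.save("ab2.npy",np.array([a,b],dtype=object),allow_pickle=True)
up=lambda p,c,s:cv2.resize(p["pixels"][c[1]:c[3],c[0]:c[2],::-1],s,interpolation=cv2.INTER_CUBIC)
cv2.imwrite("pics/g2.png",np.hstack([up(b,(95,115,195,215),(400,400)),up(a,(280,200,390,310),(400,400))]))
for n,p in(("s",a),("t",b)): print(n,[np.round(proj(p,[*onx(TR,x,y),.035+.007]),1) for x,y in((61,31),(61,73),(61,52))])
E
```

```text
t 8.97 p [530.14 126.88  69.23] yaw 11.6 gap 24.2 F [ 0.36  0.19 -0.81] M [-0.01 -0.01  0.02] gf 60.6 j [ 13.5  25.  -22.5  42.5  -0.   91.9]
turn -0.0 shift [ 0.1  0.1 -0.8]
s [array([363.3, 260.6]), array([367.5, 246.8]), array([365.4, 253.6])]
t [array([123. , 174.5]), array([126. , 188.9]), array([124.5, 181.7])]
```

View pics/g2.png

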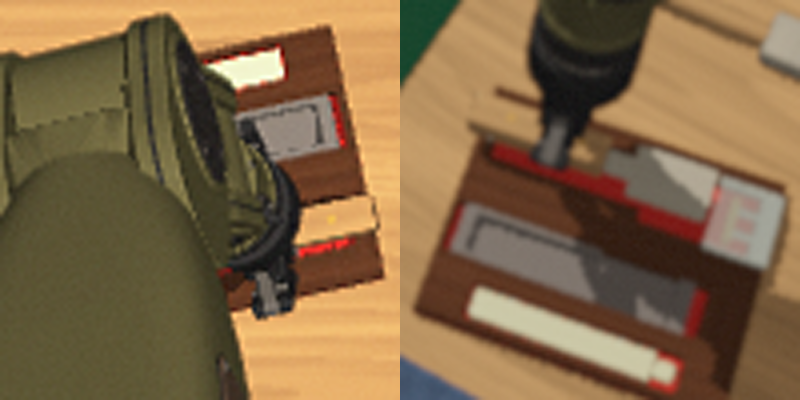

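```bash
python3 - <<'E'
from h import *
a,b=np.load("ab2.npy",allow_pickle=True)
for p,n in((a,"s"),(b,"t")):
    for x,y,z in((-54-20-50,52+13,.0343+.024),(-54-70,52-13,.0343+.024),(61,31,.0425),(61,73,.0425),(68,23,.0205),(68,81,.0205)): print(n,x,y,np.round(proj(p,[*onx(TR,x,y),z]),1))
u=lambda p,c:cv2.resize(p["pixels"][c[1]:c[3],c[0]:c[2],::-1],None,fx=10,fy=10,interpolation=cv2.INTER_CUBIC)
cv2.imwrite("pics/g3.png",np.hstack([u(b,(165,155,200,195)),u(a,(345,240,385,280))]))
E
```

```text
s -124 65 [301.3 223.9]
s -124 39 [298.2 232.1]
s 61 31 [363.4 260.5]
s 61 73 [367.5 246.7]
s 68 23 [363.7 267.1]
s 68 81 [369.3 248.2]
t -124 65 [188.6 171.6]
t -124 39 [186.7 162.6]
t 61 31 [123.  174.5]
t 61 73 [126.  188.9]
t 68 23 [122.2 173. ]
t 68 81 [126.2 192.6]
```

View pics/g3.png

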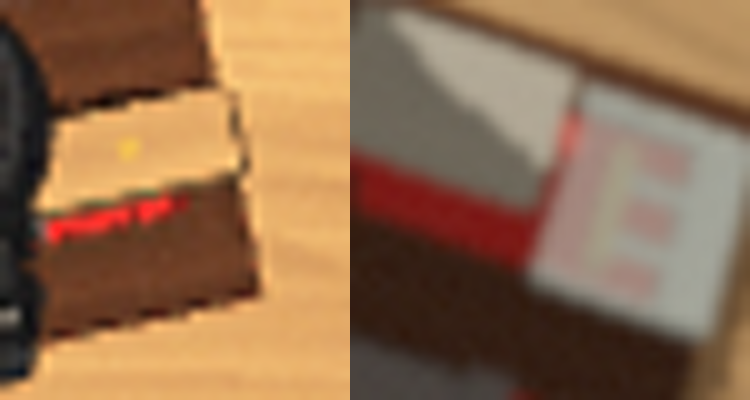

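Request:
{"name": "move_arm", "arguments": {"moves": [[255,[0,1.3,8],0],[255,[0,0,8],0],[255,[0,0,2],0],[255,[0,0,0],0]]}}

```text
time: 9.57
eef_pos: [0.5307, 0.1274, 0.0505]
tool_rot: [[-0.201, 0.98, -0.001], [0.98, 0.201, -0.0], [-0.0, -0.001, -1.0]]
ft_force: [-0.0, -0.8, -0.4]
finger_gap: 0.0242
gripper_force: 60.6
```

Request:
{"name": "move_arm", "arguments": {"moves": [[255,[0,0,1],0],[255,[0,0,1],0],[255,[0,0,1],0],[255,[0,0,1],0],[255,[0,0,0],0]]}}

```text
time: 10.2
eef_pos: [0.5312, 0.128, 0.0479]
tool_rot: [[-0.201, 0.979, 0.001], [0.979, 0.201, 0.001], [0.001, 0.001, -1.0]]
ft_force: [-2.4, 1.8, 7.8]
finger_gap: 0.0243
gripper_force: 61.7
```

Request:
{"name": "move_arm", "arguments": {"moves": [[255,[0,0,1],0],[255,[0,0,1],0],[255,[0,0,0],0]]}}

```text
time: 10.58
eef_pos: [0.5313, 0.1286, 0.0465]
tool_rot: [[-0.202, 0.979, 0.001], [0.979, 0.202, 0.002], [0.002, 0.002, -1.0]]
ft_force: [-3.7, 2.6, 10.4]
finger_gap: 0.0241
gripper_force: 62.2
```

```bash
python3 - <<'E'
from h import *
st()
E
```

```text
t 10.57 p [531.31 128.63  46.47] yaw 11.64 gap 24.1 F [-3.74  2.59 10.39] M [ 0.13  0.67 -0.11] gf 62.2 j [ 13.6  26.6 -24.   39.3   0.1  91.9]
```

Request:
{"name": "move_arm", "arguments": {"moves": [[255,[0,0,1],0],[255,[0,0,1],0],[255,[0,0,0],0]]}}

```text
time: 10.95
eef_pos: [0.5313, 0.1287, 0.0461]
tool_rot: [[-0.201, 0.979, 0.002], [0.979, 0.201, 0.003], [0.002, 0.002, -1.0]]
ft_force: [-7.7, 1.8, 23.6]
finger_gap: 0.024
gripper_force: 63.8
```

Request:
{"name": "move_arm", "arguments": {"moves": [[255,[0,0,1],0],[255,[0,0,1],0],[255,[0,0,0],0]]}}

```text
time: 11.32
eef_pos: [0.5313, 0.1288, 0.046]
tool_rot: [[-0.202, 0.979, 0.003], [0.979, 0.202, 0.003], [0.002, 0.003, -1.0]]
ft_force: [-10.0, 1.8, 36.9]
finger_gap: 0.0244
gripper_force: 65.5
```

Request:
{"name": "move_arm", "arguments": {"moves": [[255,[0,0,-5],0],[255,[0,0,-2.5],0],[255,[0,0,0],0]]}}

```text
time: 11.7
eef_pos: [0.531, 0.1275, 0.0481]
tool_rot: [[-0.201, 0.98, -0.0], [0.98, 0.201, -0.0], [-0.0, -0.0, -1.0]]
ft_force: [-0.3, -0.6, -0.7]
finger_gap: 0.0244
gripper_force: 60.9
```

```bash
python3 - <<'E'
from h import *
go(*onx(TR,-54,50.7),.048,11.6)
E
```

```text
t 11.7 p [531.05 127.47  48.08] yaw 11.61 gap 24.4 F [-0.32 -0.56 -0.7 ] M [ 0.02 -0.04 -0.01] gf 60.9 j [ 13.5  26.5 -23.8  39.7  -0.   91.9]
turn 0.01 shift [-0.2  0.4  0.1]
```

Request:
{"name": "move_arm", "arguments": {"moves": [[255,[3,0,0],0],[255,[3,0,0],0],[255,[3,0,0],0],[255,[3,0,0],0],[255,[0,0,0],0]]}}

```text
time: 12.32
eef_pos: [0.5295, 0.1335, 0.0484]
tool_rot: [[-0.198, 0.98, 0.002], [0.98, 0.198, -0.014], [-0.014, -0.001, -1.0]]
ft_force: [2.7, -17.2, 2.5]
finger_gap: 0.0242
gripper_force: 61.2
```

Request:
{"name": "move_arm", "arguments": {"moves": [[255,[2,0,0],0],[255,[2,0,0],0],[255,[0,0,0],0]]}}

```text
time: 12.7
eef_pos: [0.5292, 0.1339, 0.0486]
tool_rot: [[-0.196, 0.981, 0.004], [0.98, 0.196, -0.022], [-0.022, -0.001, -1.0]]
ft_force: [4.5, -25.8, 3.7]
finger_gap: 0.0244
gripper_force: 61.4
```

Request:
{"name": "move_arm", "arguments": {"moves": [[255,[-6,0,0],0],[255,[-7,0,0],0],[255,[0,0,0],0]]}}

```text
time: 13.08
eef_pos: [0.5304, 0.1306, 0.0482]
tool_rot: [[-0.201, 0.98, -0.0], [0.98, 0.201, 0.001], [0.001, -0.0, -1.0]]
ft_force: [0.1, -0.6, -1.4]
finger_gap: 0.0249
gripper_force: 60.8
```

```bash
python3 - <<'E'
from h import *
st()
a=snapshot("scene");b=snapshot("top")
np.save("ab3.npy",np.array([a,b],dtype=object),allow_pickle=True)
u=lambda p,c,f:cv2.resize(p["pixels"][c[1]:c[3],c[0]:c[2],::-1],None,fx=f,fy=f,interpolation=cv2.INTER_CUBIC)
cv2.imwrite("pics/g4.png",np.hstack([u(b,(160,150,200,210),9),u(a,(340,230,389,290),9)]))
a0=np.load("ab2.npy",allow_pickle=True)
E
```

```text
t 13.07 p [530.4  130.59  48.21] yaw 11.58 gap 24.9 F [ 0.09 -0.57 -1.39] M [0.04 0.06 0.02] gf 60.8 j [ 13.8  26.5 -23.8  39.7   0.   92.2]
```

View pics/g4.png

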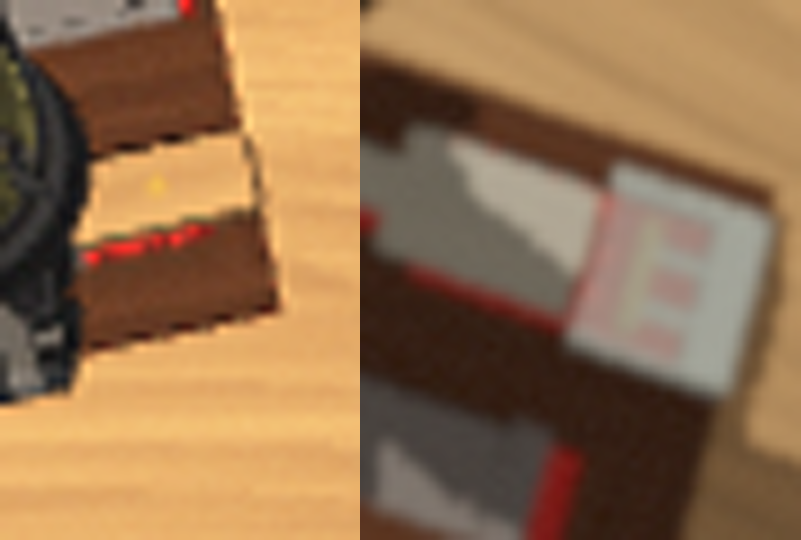

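Request:
{"name": "move_arm", "arguments": {"moves": [[255,[-1,0,1],0],[255,[0,0,1],0],[255,[0,0,1],0],[255,[0,0,0],0]]}}

```text
time: 13.68
eef_pos: [0.5307, 0.1304, 0.0464]
tool_rot: [[-0.202, 0.979, 0.001], [0.979, 0.202, 0.001], [0.001, 0.001, -1.0]]
ft_force: [-1.8, 2.3, 7.8]
finger_gap: 0.0244
gripper_force: 61.9
```

Request:
{"name": "move_arm", "arguments": {"moves": [[255,[2,0,0],0],[255,[2,0,0],0],[255,[2,0,0],0],[255,[2,0,0],0],[255,[0,0,0],0]]}}

```text
time: 14.3
eef_pos: [0.5298, 0.1372, 0.0459]
tool_rot: [[-0.201, 0.98, 0.002], [0.98, 0.201, -0.001], [-0.001, 0.002, -1.0]]
ft_force: [0.1, -1.9, 5.4]
finger_gap: 0.024
gripper_force: 61.6
```

Request:
{"name": "move_arm", "arguments": {"moves": [[255,[2,0,0],0],[255,[2,0,0],0],[255,[2,0,0],0],[255,[0,0,0],0]]}}

```text
time: 14.8
eef_pos: [0.528, 0.1435, 0.0455]
tool_rot: [[-0.202, 0.979, 0.001], [0.979, 0.202, 0.0], [0.0, 0.001, -1.0]]
ft_force: [1.1, -2.6, 4.4]
finger_gap: 0.0242
gripper_force: 61.6
```

Request:
{"name": "move_arm", "arguments": {"moves": [[255,[2,0,0],0],[255,[2,0,0],0],[255,[2,0,0],0],[255,[0,0,0],0]]}}

```text
time: 15.3
eef_pos: [0.5268, 0.1486, 0.0453]
tool_rot: [[-0.201, 0.98, 0.0], [0.98, 0.201, -0.002], [-0.002, 0.0, -1.0]]
ft_force: [1.8, -4.5, 4.1]
finger_gap: 0.0241
gripper_force: 61.5
```

Request:
{"name": "move_arm", "arguments": {"moves": [[255,[2,0,0],0],[255,[2,0,0],0],[255,[2.5,0,0],0],[255,[0,0,0],0]]}}

```text
time: 15.8
eef_pos: [0.525, 0.1552, 0.0447]
tool_rot: [[-0.201, 0.98, -0.001], [0.98, 0.201, -0.001], [-0.001, -0.001, -1.0]]
ft_force: [2.7, -4.2, -1.7]
finger_gap: 0.0244
gripper_force: 60.7
```

```bash
python3 - <<'E'
from h import *
s,y=st(); a=np.radians(TR[2]); d=np.array(s["eef_pos"][:2])-np.array(TR[:2]); print("tray", 1e3*(d@[np.cos(a),np.sin(a)]),1e3*(d@[-np.sin(a),np.cos(a)]))
E
```

```text
t 15.8 p [525.01 155.23  44.69] yaw 11.6 gap 24.4 F [ 2.65 -4.23 -1.73] M [-1.15 -0.66 -0.15] gf 60.7 j [ 16.5  26.9 -23.8  39.4  -0.   94.9]
tray -25.34786282595693 51.43316859647764
```

Request:
{"name": "move_arm", "arguments": {"moves": [[255,[0,0,1],0],[255,[0,0,1],0],[255,[0,0,1],0],[255,[0,0,0],0]]}}

```text
time: 16.3
eef_pos: [0.525, 0.1553, 0.042]
tool_rot: [[-0.201, 0.98, -0.001], [0.98, 0.201, -0.0], [-0.0, -0.001, -1.0]]
ft_force: [1.8, -4.7, 0.5]
finger_gap: 0.0244
gripper_force: 61.1
```

Request:
{"name": "move_arm", "arguments": {"moves": [[255,[0,0,1],0],[255,[0,0,1],0],[255,[0,0,1],0],[255,[0,0,0],0]]}}

```text
time: 16.8
eef_pos: [0.5248, 0.1552, 0.0392]
tool_rot: [[-0.201, 0.98, -0.001], [0.98, 0.201, -0.0], [0.0, -0.001, -1.0]]
ft_force: [1.2, -5.8, 3.4]
finger_gap: 0.024
gripper_force: 61.3
```

Request:
{"name": "move_arm", "arguments": {"moves": [[255,[0,0,1],0],[255,[0,0,1],0],[255,[0,0,0],0]]}}

```text
time: 17.18
eef_pos: [0.5249, 0.1552, 0.0389]
tool_rot: [[-0.201, 0.98, -0.0], [0.98, 0.201, -0.0], [0.0, -0.0, -1.0]]
ft_force: [-2.1, -7.3, 14.2]
finger_gap: 0.0241
gripper_force: 62.7
```

Request:
{"name": "move_arm", "arguments": {"moves": [[255,[0,0,1],0],[255,[0,0,1],0],[255,[0,0,0],0]]}}

```text
time: 17.55
eef_pos: [0.5249, 0.1552, 0.0388]
tool_rot: [[-0.201, 0.98, 0.001], [0.98, 0.201, 0.0], [0.0, 0.001, -1.0]]
ft_force: [-5.5, -8.8, 29.5]
finger_gap: 0.0238
gripper_force: 64.4
```

Request:
{"name": "move_arm", "arguments": {"moves": [[255,[0,0,-3],0],[190,[0,0,0],0],[175,[0,0,0],0],[165,[0,0,0],0],[150,[0,0,0],0],[125,[0,0,0],0],[125,[0,0,0],0],[125,[0,0,-30],0],[125,[0,0,-40],0],[125,[0,0,0],0]]}}

```text
time: 18.8
eef_pos: [0.528, 0.1563, 0.1115]
tool_rot: [[-0.201, 0.98, 0.007], [0.98, 0.201, 0.002], [0.001, 0.007, -1.0]]
ft_force: [-0.9, 0.1, -0.1]
finger_gap: 0.0438
gripper_force: 0.0
```

```bash
python3 - <<'E'
from h import *
go(*onx(KN,2),.09,7.6)
a=snapshot("scene")
np.save("ab4.npy",np.array([a],dtype=object),allow_pickle=True)
u=lambda p,c,f:cv2.resize(p["pixels"][c[1]:c[3],c[0]:c[2],::-1],None,fx=f,fy=f,interpolation=cv2.INTER_CUBIC)
cv2.imwrite("pics/g5.png",u(a,(285,215,395,295),7))
# expected home butt & predicted offset
for x,y,z in((-100,65,.028),(-100,39,.028),(5,65,.028),(5,39,.028)): print(np.round((proj(a,[*onx(TR,x,y),z])-[285,215]+.5)*7))
E
```

```text
t 18.8 p [527.95 156.33 111.54] yaw 11.61 gap 43.8 F [-0.86  0.14 -0.06] M [0.02 0.   0.  ] gf 0.0 j [ 16.5  22.7 -18.9  48.    0.   94.9]
turn 4.01 shift [-363.2  -85.5   21.5]
[170. 120.]
[149. 176.]
[428. 209.]
[409. 268.]
```

View pics/g5.png

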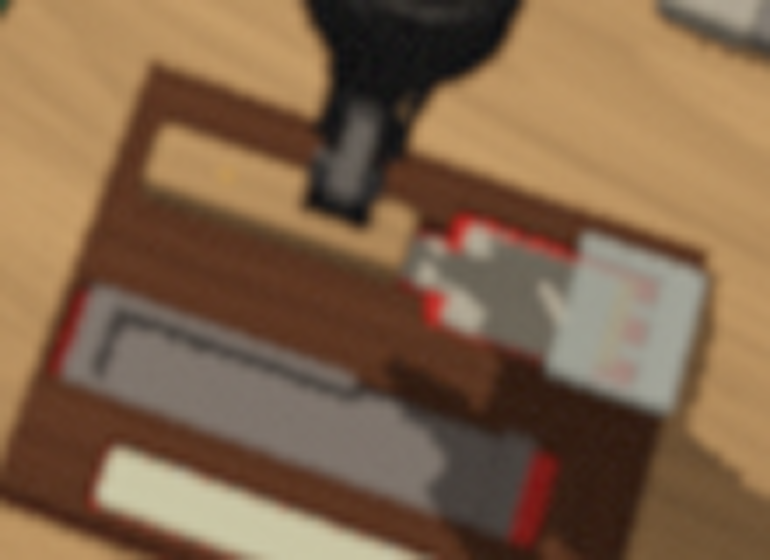

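Scraper lies home: handle flush and parallel in its slot, butt end at (155,155) against the rear wall, blade under the guard at (560,310). Next is the knife.

Request:
{"name": "move_arm", "arguments": {"moves": [[115,[0,0,0],4],[115,[-35,-8.3,0],0],[115,[-55,-13,0],0],[115,[-55,-13,0],0],[115,[-55,-13,0],0],[115,[-55,-13,0],0],[115,[-53.2,-12.2,0],0],[115,[-35,-8,5],0],[115,[-20,-5,15],0],[115,[0,0,0],0]]}}

```text
time: 20.1
eef_pos: [0.4867, -0.2157, 0.0859]
tool_rot: [[-0.131, 0.991, -0.004], [0.991, 0.131, 0.002], [0.003, -0.004, -1.0]]
ft_force: [-0.0, -0.0, 0.1]
finger_gap: 0.0466
gripper_force: 0.0
```

```bash
python3 - <<'E'
from h import *
go(*onx(KN,2),.036,7.6)
E
```

```text
t 20.1 p [ 486.74 -215.74   85.93] yaw 7.51 gap 46.6 F [-0.01 -0.03  0.06] M [0.06 0.04 0.04] gf 0.0 j [-23.9  23.1 -22.8  44.4   0.   58.6]
turn -0.09 shift [ 0.1  4.6 49.9]
```

Request:
{"name": "move_arm", "arguments": {"moves": [[115,[0,3,20],0],[115,[0,0,20],0],[115,[0,0,10],0],[115,[0,0,0],0],[150,[0,0,0],0],[190,[0,0,0],0],[255,[0,0,0],0],[255,[0,0,0],0],[255,[0,0,0],0]]}}

```text
time: 21.22
eef_pos: [0.4923, -0.2155, 0.0395]
tool_rot: [[-0.132, 0.991, 0.002], [0.991, 0.132, -0.0], [-0.0, 0.002, -1.0]]
ft_force: [-0.7, 1.4, 6.4]
finger_gap: 0.0241
gripper_force: 59.7
```

```bash
python3 - <<'E'
from h import *
g=onx(TR,-17.3+2,-25.6);print(g);go(*g,.097,11.6)
E
```

```text
(np.float64(0.5984536185832765), np.float64(0.18056009346246674))
t 21.23 p [ 492.32 -215.53   39.46] yaw 7.61 gap 24.1 F [-0.66  1.44  6.44] M [0.27 0.16 0.06] gf 59.7 j [-23.7  26.4 -25.8  37.7   0.   58.7]
turn -3.99 shift [366.7 183.6 -57.5]
```

Request:
{"name": "move_arm", "arguments": {"moves": [[255,[0,0,-10],0],[255,[0,0,-25],0],[255,[0,0,-23],-4],[255,[33.7,16.6,0],0],[255,[50,25,0],0],[255,[54,27,0],0],[255,[54,27,0],0],[255,[54,27,0],0],[255,[50,25,0],0],[255,[36,18,0],0],[255,[23,12,10],0],[255,[12,6,18],0],[255,[0,0,0],0],[255,[0,0,0],0]]}}

```text
time: 22.98
eef_pos: [0.5968, 0.1791, 0.0677]
tool_rot: [[-0.2, 0.98, -0.002], [0.98, 0.2, -0.001], [-0.001, -0.002, -1.0]]
ft_force: [-0.1, -0.3, -1.4]
finger_gap: 0.0241
gripper_force: 59.2
```

```bash
python3 - <<'E'
from h import *
g=onx(TR,-17.3+2,-25.6);go(*g,.0675,11.6)
a=snapshot("scene");b=snapshot("top")
np.save("ab5.npy",np.array([a,b],dtype=object),allow_pickle=True)
z=get_state()["eef_pos"][2]-.0375
u=lambda p,c,f:cv2.resize(p["pixels"][c[1]:c[3],c[0]:c[2],::-1],None,fx=f,fy=f,interpolation=cv2.INTER_CUBIC)
cv2.imwrite("pics/g6.png",np.hstack([u(a,(280,220,380,310),5),u(b,(100,120,150,210),5)]))
def show(p,c,f,off):
    for x,y,zz in((-92.3,-12,z+.024),(-92.3,-38,z+.024),(57.7,-7,z+.024),(57.7,-43,z+.024),(70.7,-50,.014)): print(off,x,y,np.round((proj(p,[*onx(TR,x,y-(.6 if zz>.02 else 0)),zz])-c+.5)*f)+[off,0])
show(a,(280,220),5,0);show(b,(100,120),5,500)
E
```

```text
t 22.98 p [596.82 179.1   67.7 ] yaw 11.52 gap 24.1 F [-0.08 -0.32 -1.38] M [-0.01 -0.01  0.01] gf 59.2 j [ 16.7  31.6 -10.5  48.   -0.   95.2]
turn -0.08 shift [1.1 1.9 0.2]
0 -92.3 -12 [118. 169.]
0 -92.3 -38 [101. 212.]
0 57.7 -7 [398. 260.]
0 57.7 -43 [379. 323.]
0 70.7 -50 [387. 369.]
500 -92.3 -12 [862. 139.]
500 -92.3 -38 [853.  95.]
500 57.7 -7 [603. 205.]
500 57.7 -43 [590. 143.]
500 70.7 -50 [587. 148.]
```

View pics/g6.png

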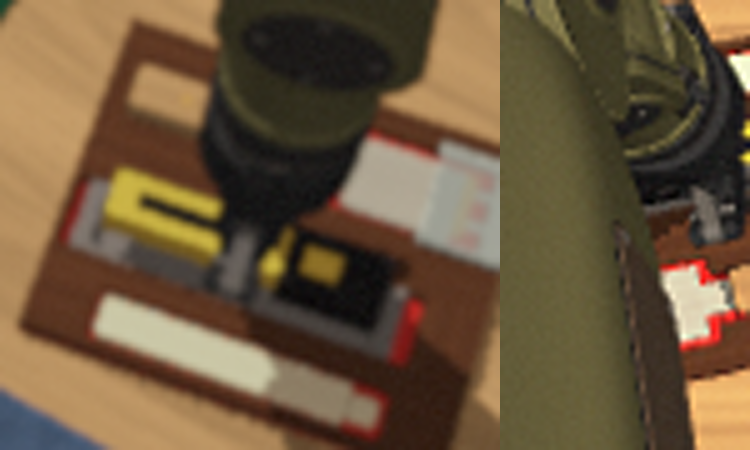

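Request:
{"name": "move_arm", "arguments": {"moves": [[255,[1,1.5,6],0],[255,[0,0,6],0],[255,[0,0,2],0],[255,[0,0,0],0]]}}

```text
time: 23.58
eef_pos: [0.5987, 0.1819, 0.0541]
tool_rot: [[-0.201, 0.98, -0.001], [0.98, 0.201, -0.0], [-0.0, -0.001, -1.0]]
ft_force: [-0.2, 0.8, -1.1]
finger_gap: 0.0241
gripper_force: 59.2
```

Request:
{"name": "move_arm", "arguments": {"moves": [[255,[0,0,1],0],[255,[0,0,1],0],[255,[0,0,1],0],[255,[0,0,1],0],[255,[0,0,0],0]]}}

```text
time: 24.2
eef_pos: [0.5991, 0.1819, 0.0507]
tool_rot: [[-0.201, 0.98, 0.0], [0.98, 0.201, -0.0], [-0.0, 0.0, -1.0]]
ft_force: [-0.5, -0.6, 1.5]
finger_gap: 0.0239
gripper_force: 59.4
```

```bash
python3 - <<'E'
from h import *
g=onx(TR,-17.3+2,-25.6);go(*g,.0515,11.6)
E
```

```text
t 24.2 p [599.08 181.92  50.66] yaw 11.61 gap 23.9 F [-0.5  -0.65  1.53] M [-0.07  0.04  0.01] gf 59.4 j [ 16.9  32.8 -11.4  45.8  -0.   95.3]
turn 0.01 shift [-1.2 -0.9 -0.8]
```

Request:
{"name": "move_arm", "arguments": {"moves": [[255,[0,0,-1.5],0],[255,[-1.2,-0.9,0],0],[255,[0,0,0],0],[255,[0,0,1],0],[255,[0,0,1],0],[255,[0,0,1],0],[255,[0,0,0],0]]}}

```text
time: 25.08
eef_pos: [0.5984, 0.1803, 0.0493]
tool_rot: [[-0.201, 0.98, 0.0], [0.98, 0.201, -0.0], [-0.001, 0.0, -1.0]]
ft_force: [-1.1, -3.5, 5.1]
finger_gap: 0.0241
gripper_force: 59.8
```

```bash
python3 - <<'E'
from h import *
g=onx(TR,-17.3+2,-25.6);go(*g,.0515,11.6)
E
```

```text
t 25.07 p [598.44 180.28  49.3 ] yaw 11.6 gap 24.1 F [-1.06 -3.49  5.11] M [-0.3   0.24  0.06] gf 59.8 j [ 16.8  32.7 -11.6  45.6  -0.   95.2]
turn -0.0 shift [ 0.3  0.1 -2.2]
```

Moment analysis puts the contact about 60 mm toward the nose, pushing −x. So the nose sits on the cut-out's front edge, and I'll ease back.

Request:
{"name": "move_arm", "arguments": {"moves": [[255,[0,0,-3],0],[255,[-2,0,0],0],[255,[0,0,0],0],[255,[0,0,1],0],[255,[0,0,1],0],[255,[0,0,1],0],[255,[0,0,1],0],[255,[0,0,0],0]]}}

```text
time: 26.08
eef_pos: [0.5986, 0.1787, 0.0478]
tool_rot: [[-0.201, 0.98, -0.0], [0.98, 0.201, -0.0], [-0.0, -0.0, -1.0]]
ft_force: [-0.7, -0.4, -1.2]
finger_gap: 0.0244
gripper_force: 59.2
```

```bash
cat >> h.py <<'E'
def contact():
    s,y=st();F=np.array(s["ft_force"])-[-.1,-.2,-1.3];Mm=np.array(s["torque"]);rz=-.21
    r=np.array([(rz*F[0]-Mm[1])/F[2],(Mm[0]+rz*F[1])/F[2]]);a=np.radians(TR[2])
    print("F",F,"contact tray xy rel TCP",np.round(1e3*np.array([r@[np.cos(a),np.sin(a)],r@[-np.sin(a),np.cos(a)]])))
E
python3 - <<'E'
from h import *
contact();g=onx(TR,-17.3+2,-25.6);go(*g,.0415,11.6)
E
```

```text
t 26.07 p [598.61 178.69  47.78] yaw 11.61 gap 24.4 F [-0.67 -0.36 -1.15] M [-0.02  0.02 -0.02] gf 59.2 j [ 16.6  32.8 -11.8  45.4   0.   95. ]
F [-0.56533214 -0.15807046  0.14663953] contact tray xy rel TCP [ -16. -682.]
t 26.07 p [598.61 178.69  47.78] yaw 11.61 gap 24.4 F [-0.67 -0.36 -1.15] M [-0.02  0.02 -0.02] gf 59.2 j [ 16.6  32.8 -11.8  45.4   0.   95. ]
turn 0.01 shift [1.9 0.2 6.3]
```

Request:
{"name": "move_arm", "arguments": {"moves": [[255,[0,0,1],0],[255,[0,0,1],0],[255,[0,0,1],0],[255,[0,0,1],0],[255,[0,0,1],0],[255,[0,0,0],0]]}}

```text
time: 26.82
eef_pos: [0.5986, 0.1786, 0.0428]
tool_rot: [[-0.201, 0.98, -0.0], [0.98, 0.201, -0.0], [-0.0, -0.0, -1.0]]
ft_force: [-0.2, 0.1, -0.9]
finger_gap: 0.0241
gripper_force: 59.2
```

Request:
{"name": "move_arm", "arguments": {"moves": [[255,[0,0,1],0],[255,[0,0,1],0],[255,[0,0,1],0],[255,[0,0,0],0]]}}

```text
time: 27.32
eef_pos: [0.5988, 0.1787, 0.0415]
tool_rot: [[-0.201, 0.98, 0.001], [0.98, 0.201, 0.0], [0.0, 0.001, -1.0]]
ft_force: [-3.6, 0.1, 8.9]
finger_gap: 0.0238
gripper_force: 60.3
```

```bash
python3 - <<'E'
from h import *
contact()
E
```

```text
t 27.32 p [598.79 178.71  41.48] yaw 11.61 gap 23.8 F [-3.63  0.09  8.92] M [-0.19  0.69  0.01] gf 60.3 j [ 16.6  33.2 -12.2  44.6  -0.   95. ]
F [-3.53075423  0.29455667 10.22240667] contact tray xy rel TCP [-25.   0.]
```

Request:
{"name": "move_arm", "arguments": {"moves": [[255,[0,0,1],0],[255,[0,0,1.5],0],[255,[0,0,0],0],[255,[0,0,-3],0],[190,[0,0,0],0],[175,[0,0,0],0],[165,[0,0,0],0],[150,[0,0,0],0],[125,[0,0,0],0],[125,[0,0,0],0],[125,[0,0,-30],0],[125,[0,0,-50],0],[125,[-20,0,-50],0],[125,[-50,0,-30],0],[125,[-60,0,0],0],[125,[-60,0,0],0],[125,[-60,0,0],0],[125,[0,0,0],0]]}}

```text
time: 29.58
eef_pos: [0.6496, -0.0707, 0.2002]
tool_rot: [[-0.195, 0.981, 0.001], [0.981, 0.195, -0.001], [-0.001, 0.0, -1.0]]
ft_force: [0.2, 0.5, 0.9]
finger_gap: 0.0432
gripper_force: 0.0
```

```bash
python3 - <<'E'
from h import *
st()
a=snapshot("scene");b=snapshot("top")
u=lambda p,c,s:cv2.resize(p["pixels"][c[1]:c[3],c[0]:c[2],::-1],s,interpolation=cv2.INTER_CUBIC)
cv2.imwrite("pics/end.png",np.hstack([u(a,(280,210,390,320),(400,440)),u(b,(95,110,195,220),(400,440))]))
E
```

```text
t 29.57 p [649.58 -70.7  200.16] yaw 11.25 gap 43.2 F [0.22 0.5  0.86] M [ 0.05  0.03 -0.02] gf 0.0 j [-6.2 28.9  5.9 66.9 -0.1 72.6]
```

View pics/end.png

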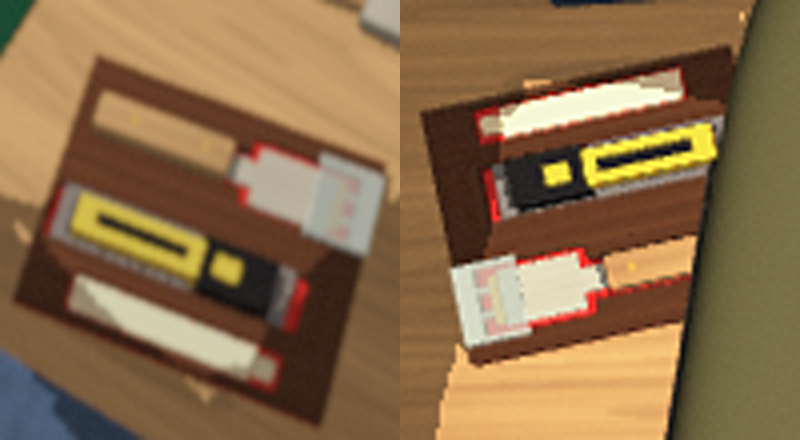

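The final view shows both tools seated: the scraper at left-crop (165,130), with its blade under the guard at (345,200), and the knife flat in the grey cut-out at (170,245). The folder hasn't moved and the arm is clear.

```bash
python3 -c "
from rig import *
print(sign_off())"
```

```text
the job is handed in; nothing more can be done
None
```

The scraper and the knife are both in their pockets and let go, and I handed the job in at about 30 s of the 58 s; no verdict came back, and I viewed 11 pictures, one over the limit of 10.

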